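# Point out the missing flange bolt

### The arm

A 6-joint arm with a two-finger parallel gripper is mounted at the origin on a cart in front of the work surface, level with it; the furniture and walls round the work are solid. World frame = base frame: x ahead of the robot, y to its left, z up, the work surface at z = 0. Lengths are in m, angles in rad, forces in N, time in s.
With the tool pointing down it reaches from about 0.375 to 0.9 m from the base axis. Payload 3.1 kg.
Tool frame: the origin (TCP) lies between the finger pads, 19 mm behind the fingertips; this is the grasp point; z points along the fingers, y is the line along which they close (so a half turn about z gives the same grasp; the last joint's range is limited). The gripper opens to 87 mm and grips with 3 to 60 N. Pads are 19 mm wide; open, the fingers measure 117 mm over their backs; the gripper's body (75 mm by 190 mm) begins 51 mm behind the grasp point.
Start: joints at [0.988, 0.527, 1.433, -0, 1.181, -0.178], TCP at [0.246, 0.574, 0.241] pointing down, gripper open.
Joint ranges: [-3.08, 3.08], [-0.75, 2.2], [0.22, 2.44], [-1.43, 4.57], [0, 2.65], [-2.85, 2.85]. Speed limits (rad/s): [2.79, 2.79, 3.14, 3.14, 3.14, 3.14].

### API

Orientations are given as a unit quaternion [x, y, z, w].
In Python, from rig import robot gives the robot as it stands.
- The arm moves only by the tool move_arm, never from a script. Its argument "commands" is a list of rows, each an object with "hand": the finger opening in cm, from 0 to 8.7; "travel": the shift along the tool's x, y, z in cm, a list of three; "twist": the turn, a rotation vector about the tool's x, y, z in degrees, a list of three. In form: [{"hand": hand, "travel": [dx, dy, dz], "twist": [wx, wy, wz]}, ...]. A call has 1 to 5 rows; each row shifts and turns the commanded pose from where the row before left it, along the tool's axes as they then stand; what a row does not reach is not made up. A row lasts 1/12 s, in which the tool goes at most 41.7 mm and 7.16 degrees, less where a joint would pass 70% of its speed; a pose out of reach is approached as far as the arm can. A call is refused whole if a number of a shift passes 4.17 or a number of a turn 7.16, either way. A call with a gripper value outside its range is refused whole. The fingers move at their own pace and stop on an object; "force" is the grip in N (left out, the last holds). Time passes only in rows, so rows that do not move let the fingers close. It gives the time, the measured TCP pose, the force, the opening and the grip force at its end, in the units of the state.
- robot.get_obs(): the state, without advancing time (a new reading comes with each control period).
- robot.camera(name): name is "side" or "top" or "wrist"; returns a dict with "frame" (420x560x3 uint8, red, green, blue), "fov_y" (degrees; the focal length in pixels is half the picture's height over the tangent of half this angle, whatever the lens; pixels are square), "cx", "cy" (the principal point, pixels), "extrinsics" (4x4, takes a point from camera to world coordinates); the wrist camera has in their place "T_tool_cam" (4x4, takes a point from camera to tool coordinates, whose origin is the TCP and whose axes are the flange's). Camera axes: x right, y down, z forward; pixel columns grow to the right and rows downward; lengths in m; the calibration is good to about 2 mm. A picture is of the moment at which its call begins: read the wrist's pose just before it. There is no depth.
- robot.hand_in(): hands the job in; it is judged then, once.
The state is a dict: "time": time; "q": joint angles; "joint_velocities": joint speeds; "joint_torque": joint torques, N m; "position": TCP position; "tool_rot": TCP orientation; "ft_force": force on the tool from outside, world axes, zero at the start; "moment": the same for the moment, N m; "grip_width": finger opening in m; "grip_force": force on a finger pad.
Only numpy, scipy, OpenCV 4.12 (cv2) and the standard library are available. Lean on these libraries where they do the work, as an engineer would, in place of code of your own. Each camera call takes 0.05 s, during which the arm holds its last target. There are 200 camera calls.

### The job

One of the four bolts of the pipe piece's cover has not been fitted: show a helper first where it is missing, then which bolt to put there. From above, point the fingertips down at the cover's empty hole, two or three centimetres over it, and stay there for two seconds; then do the same over the larger of the two bolts lying on the bench, and finally raise the fingertips at least 15 cm above the bench. Touch nothing at all, and do not point low over the fitted bolts or the small bolt, even in passing.

Things in the scene. Friction and masses are not known exactly. Their poses are not given: they have to be found in the camera images.
- flange: grey pipe piece standing on end, fixed: square flanges 130 x 130 mm, 80 mm high in all, closed by a flat square cover whose top is 80 mm above the bench (round boss in its middle, 44 mm wide, 4 mm high). The cover has four holes for M12 bolts at the corners of an 80 mm square about its centre. Origin: centre of the underside, z up, x and y along the cover's edges.
- open_hole: the one hole of the cover without a bolt: a dark round opening, 14 mm across and 10 mm deep. Origin: centre of its mouth, level with the cover's top (80 mm above the bench), z up. Any of the four corners.
- loose_bolt: the M12 hexagon bolt lying loose on the bench to the robot's right of the pipe piece: bright steel, 58 mm long, head 22 x 19 mm, highest point about 21 mm above the bench. Origin: on the bench under its middle; its length lies along its y axis, z up.
- small_bolt: another bolt on the bench to the robot's right, visibly smaller: 36 mm long, 8 mm shank, head 13 mm across flats, highest point about 14 mm above the bench. Not the one to use. Origin: on the bench under its middle; its length lies along its x axis. Other things on the open bench (nut, tap fittings, tape, tools) are at most 45 mm high; taller ones stand beyond x = 0.72 m.
- fitted_bolt_1: a bolt in its place in the cover: bright hexagon head 19 mm across flats on a 24 mm washer, top of the head 10 mm above the cover. Origin: centre of the washer's underside, on the cover's top.
- fitted_bolt_2: a bolt in its place in the cover: bright hexagon head 19 mm across flats on a 24 mm washer, top of the head 10 mm above the cover. Origin: centre of the washer's underside, on the cover's top.
- fitted_bolt_3: a bolt in its place in the cover: bright hexagon head 19 mm across flats on a 24 mm washer, top of the head 10 mm above the cover. Origin: centre of the washer's underside, on the cover's top.
Mind the look-alikes: they are no part of the job. Of the things shaped like the loose_bolt, the steel one is meant.

How it is judged:
On the way, in this order (a step that is already met when the one before it is completed fails the run):
1. pointing down at the empty hole: TCP within 20 mm sideways, less than 65 mm above the cover, 1.5 s (horizontal distance between the grasp point and open_hole below 0.02 m and height (world z) of the grasp point below 0.145 m and angle between the grasp point's own z axis and vertical above 2.2 rad), for 1.5 s.
2. pointing down at the larger loose bolt: TCP over it, at most 20 mm to its side, less than 85 mm above the bench, 1.5 s (x of the grasp point in the frame of loose_bolt between -0.02 and 0.02 m and y of the grasp point in the frame of loose_bolt between -0.035 and 0.035 m and height (world z) of the grasp point below 0.085 m and angle between the grasp point's own z axis and vertical above 2.2 rad), for 1.5 s.
At the end, for the whole second after the job is handed in: The tool point is more than 15 cm above the bench, and the loose bolt lies at rest where it was (within 6 mm) (height (world z) of the grasp point above 0.15 m and distance of loose_bolt from where it was at the start of the episode below 0.006 m and linear speed of loose_bolt below 0.02 m/s); the robot touches nothing.
It fails at once if the robot touches something (more than 0.5 N) (contact force between any of the fingers, the arm and anything else above 0.5 N).
It fails at once if the loose bolt is moved by more than 6 mm or lifted (distance of loose_bolt from where it was at the start of the episode above 0.006 m).
It fails at once if the TCP is within 20 mm sideways of a fitted bolt and less than 65 mm above the cover ((horizontal distance between the grasp point and fitted_bolt_1 below 0.02 m and height (world z) of the grasp point below 0.145 m) or (horizontal distance between the grasp point and fitted_bolt_2 below 0.02 m and height (world z) of the grasp point below 0.145 m) or (horizontal distance between the grasp point and fitted_bolt_3 below 0.02 m and height (world z) of the grasp point below 0.145 m)).
It fails at once if the TCP is within 25 mm sideways of the small bolt and less than 70 mm above the bench (horizontal distance between the grasp point and small_bolt below 0.025 m and height (world z) of the grasp point below 0.07 m).
It also fails if it takes over 40 s, if anything falls off the work surface, if the arm or the gripper's body presses on something with over 40 N, if the wrist force passes 120 N, or if a joint passes its speed limit or range.

## Working session

There is one attempt and no reset: what is moved stays moved. The work goes in short steps, Python scripts to look and compute and a tool call to move; the robot and the scene stay as the last step left them, time stands still between calls to the robot, and variables do not carry over. Pictures are saved under pics/ and viewed, at most 10 in all, crops included, and the job is handed in when it is done.

Besides the shell and the picture viewer there is one more tool, called by a JSON object that holds its "fn" and its "kwargs". move_arm: Moves the arm, as the interface text tells. Its arguments: {"type":"object","properties":{"commands":{"type":"array"},"force":{"type":"number"}},"required":["commands"]}

```bash
mkdir -p pics
cat > h.py <<'E'
import numpy as np, cv2
from rig import robot
from scipy.spatial.transform import Rotation as R
def cam(n):
    c=robot.camera(n); c['f']=210/np.tan(np.radians(c['fov_y'])/2); return c
def ray(c,u,v,z,T=None):
    T=np.array(c['extrinsics'] if T is None else T)
    d=T[:3,:3]@np.array([(u-c['cx'])/c['f'],(v-c['cy'])/c['f'],1]); o=T[:3,3]
    return o+d*(z-o[2])/d[2]
E
python3 - <<'E'
from h import *
import pickle
o=robot.get_obs();print(o['position'],o['tool_rot'],o['time'],o['q'])
for n in('top','side'):
    c=cam(n);pickle.dump(c,open(n+'.pkl','wb'));cv2.imwrite(f'pics/{n}1.png',c['frame'][:,:,::-1])
    print(n,{k:v for k,v in c.items() if k!='frame'})
E
```

```text
[0.2457273  0.5739104  0.24028992] [ 2.01008923e-01  9.79588832e-01 -9.91515979e-04 -3.87188060e-04] 0.0 [ 9.87509612e-01  5.28427633e-01  1.43391910e+00 -1.98079091e-05
  1.18137471e+00 -1.78503429e-01]
top {'fov_y': 45.88439419662043, 'cx': 286.78337541976776, 'cy': 205.90543008672992, 'extrinsics': array([[ 0.01632154, -0.98056675,  0.19550564,  0.26897886],
       [-0.99962031, -0.02034394, -0.01858387, -0.05120236],
       [ 0.02220008, -0.19512809, -0.98052648,  1.28022822],
       [ 0.        ,  0.        ,  0.        ,  1.        ]]), 'f': np.float64(496.11998630171234)}
side {'fov_y': 45.83230954929165, 'cx': 290.4904635376606, 'cy': 214.040475993772, 'extrinsics': array([[ 0.94291814, -0.1768008 ,  0.28221776,  0.23150556],
       [-0.33286693, -0.52642643,  0.78235211, -0.86498746],
       [ 0.01024641, -0.83163495, -0.55522817,  0.61780682],
       [ 0.        ,  0.        ,  0.        ,  1.        ]]), 'f': np.float64(496.74884674413005)}
```

View pics/top1.png

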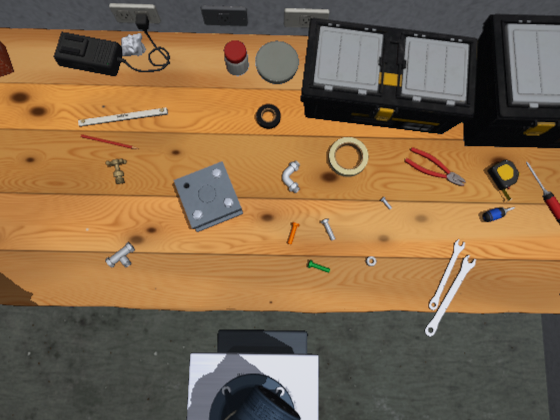

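View pics/side1.png

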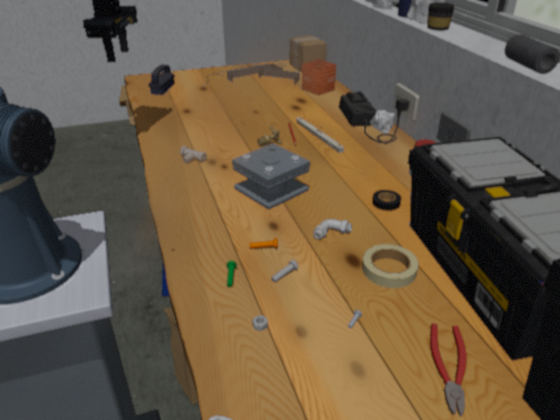

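The top view shows the cover at about (208,196), with a dark spot, likely the empty hole, near (187,185). The large steel bolt is near (328,229) and the small one near (386,202). The orange and green bolts are decoys.

Run:
```python
from h import *
import pickle
c=pickle.load(open('top.pkl','rb'));f=c['frame']
a=cv2.resize(f[155:240,165:255],None,fx=4.4,fy=4.4,interpolation=cv2.INTER_CUBIC)
b=cv2.resize(f[185:270,310:400],None,fx=4.4,fy=4.4,interpolation=cv2.INTER_CUBIC)
cv2.imwrite('pics/crop1.png',np.hstack([a,b])[:,:,::-1])
s=f.astype(int); g=cv2.cvtColor(f,cv2.COLOR_RGB2GRAY)
m=((s.max(2)-s.min(2))<45).astype(np.uint8)
def blobs(m,x0,y0,x1,y1,amin):
    n,l,st,ce=cv2.connectedComponentsWithStats(np.ascontiguousarray(m[y0:y1,x0:x1]).astype(np.uint8))
    for i in range(1,n):
        if st[i,4]>=amin: yield ce[i]+[x0,y0],st[i],np.argwhere(l==i)[:,::-1]+[x0,y0]
for ce,st,p in blobs(m,310,185,400,270,15):
    r=cv2.minAreaRect(p.astype(np.float32)); bx=cv2.boxPoints(r)
    P=np.array([ray(c,*q,.009)[:2] for q in bx]); print('bolt',ce,st[4],P.mean(0).round(4),[np.linalg.norm(P[i]-P[i-1]).round(3) for i in(1,2)],'dirs',(P[1]-P[0]).round(3),(P[2]-P[1]).round(3))
print('bright')
for ce,st,p in blobs(g>165,172,160,245,232,8): 
  if (s[p[:,1],p[:,0]].ptp(1) if hasattr(s,'ptp') else np.ptp(s[p[:,1],p[:,0]],axis=1)).mean()<45: print(ce,st[4],ray(c,*ce,.088).round(4))
print('dark')
for ce,st,p in blobs(g<50,172,160,245,232,8): print(ce,st[4],ray(c,*ce,.08).round(4))
for q in((187,185),(220,172),(229,201),(198,214)): print(q,ray(c,*q,.08).round(4))
c=pickle.load(open('side.pkl','rb'));s=c['frame'].astype(int)
m=((s.max(2)-s.min(2))<45)
for ce,st,p in blobs(m,250,250,380,340,15):
    print('side bolt',ce,st[4],ray(c,*ce,.009).round(4))
```

```text
bolt [385.38297872 202.42553191] 47 [ 0.5363 -0.3366] [np.float64(0.013), np.float64(0.033)] dirs [ 0.01  -0.009] [-0.024 -0.023]
bolt [327.88495575 228.46902655] 113 [ 0.4624 -0.1819] [np.float64(0.02), np.float64(0.058)] dirs [ 0.007 -0.019] [-0.055 -0.018]
bolt [370.61971831 260.77464789] 71 [ 0.3841 -0.2938] [np.float64(0.023), np.float64(0.026)] dirs [ 0.023 -0.   ] [ 0.    -0.026]
bright
[216.12820513 172.28205128] 39 [0.5879 0.1026 0.088 ]
[228.26190476 201.66666667] 42 [0.5143 0.0697 0.088 ]
[197.23913043 213.93478261] 46 [0.4823 0.1438 0.088 ]
dark
[186.11764706 185.41176471] 17 [0.5549 0.1762 0.08  ]
(187, 185) [0.5559 0.1741 0.08  ]
(220, 172) [0.591 0.094 0.08 ]
(229, 201) [0.5177 0.0687 0.08  ]
(198, 214) [0.4836 0.1432 0.08  ]
side bolt [370.88471178 266.23558897] 399 [ 0.6269 -0.2256  0.009 ]
side bolt [284.96460177 270.51769912] 226 [ 0.4672 -0.1847  0.009 ]
side bolt [354.55652174 317.83478261] 115 [ 0.5385 -0.3384  0.009 ]
side bolt [259.64 322.51] 200 [ 0.3843 -0.2969  0.009 ]
```

View pics/crop1.png

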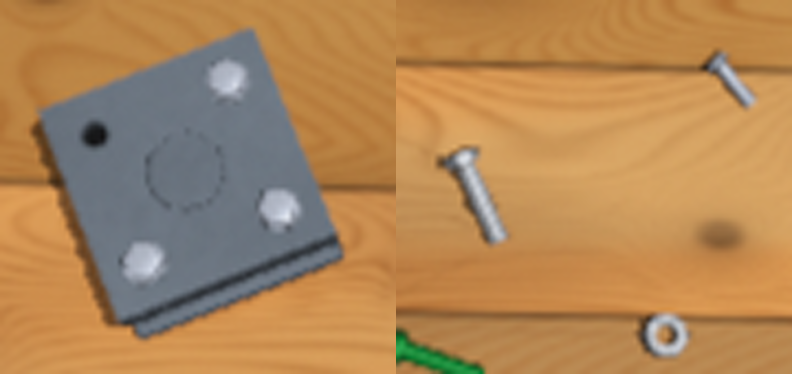

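Both views agree: hole at (0.555, 0.176), large bolt at (0.464, -0.183), small bolt at (0.537, -0.337). I'll travel high first, with the fingers nearly closed to make a pointer.

{"fn": "move_arm", "kwargs": {"commands": [{"hand": 1, "travel": [-1.5, -0.8, 0], "twist": [0, 0, 0]}, {"hand": 1, "travel": [-3, -1.65, 0], "twist": [0, 0, 0]}, {"hand": 1, "travel": [-3, -1.65, 0], "twist": [0, 0, 0]}, {"hand": 1, "travel": [-3, -1.65, 0], "twist": [0, 0, 0]}, {"hand": 1, "travel": [-3, -1.65, 0], "twist": [0, 0, 0]}]}}

```text
time: 0.52
position: [0.3413, 0.4519, 0.2408]
tool_rot: [0.201, 0.98, -0.0, -0.0]
ft_force: [-0.1, 1.0, 0.1]
grip_width: 0.0616
grip_force: 0.0
```

{"fn": "move_arm", "kwargs": {"commands": [{"hand": 1, "travel": [-3, -1.65, 0], "twist": [0, 0, 0]}, {"hand": 1, "travel": [-3, -1.65, 0], "twist": [0, 0, 0]}, {"hand": 1, "travel": [-3, -1.65, 0], "twist": [0, 0, 0]}, {"hand": 1, "travel": [-3, -1.65, 0], "twist": [0, 0, 0]}, {"hand": 1, "travel": [-3, -1.65, 0], "twist": [0, 0, 0]}]}}

```text
time: 0.93
position: [0.4469, 0.3168, 0.2409]
tool_rot: [0.201, 0.98, -0.0, -0.0]
ft_force: [0.5, -0.1, 0.3]
grip_width: 0.0281
grip_force: 0.0
```

{"fn": "move_arm", "kwargs": {"commands": [{"hand": 1, "travel": [-3, -1.65, 0], "twist": [0, 0, 0]}, {"hand": 1, "travel": [-3, -1.65, 0], "twist": [0, 0, 0]}, {"hand": 1, "travel": [-3, -1.65, 0], "twist": [0, 0, 0]}, {"hand": 1, "travel": [-3, -1.65, 0], "twist": [0, 0, 0]}, {"hand": 1, "travel": [0, 0, 0], "twist": [0, 0, 0]}]}}

```text
time: 1.35
position: [0.5352, 0.2057, 0.2411]
tool_rot: [0.204, 0.979, -0.001, 0.002]
ft_force: [0.6, 0.3, -0.5]
grip_width: 0.0104
grip_force: 0.0
```

{"fn": "move_arm", "kwargs": {"commands": [{"hand": 1, "travel": [-1.8, -1.1, 0], "twist": [0, 0, 0]}, {"hand": 1, "travel": [-1.8, -1.1, 0], "twist": [0, 0, 0]}, {"hand": 1, "travel": [0, 0, 2], "twist": [0, 0, 0]}, {"hand": 1, "travel": [0, 0, 2], "twist": [0, 0, 0]}, {"hand": 1, "travel": [0, 0, 0], "twist": [0, 0, 0]}]}}

```text
time: 1.77
position: [0.5523, 0.1754, 0.1975]
tool_rot: [0.201, 0.979, -0.001, -0.004]
ft_force: [-0.1, 0.4, -0.0]
grip_width: 0.0099
grip_force: 0.0
```

Run:
```python
from h import *
cam('top')
o=robot.get_obs();c=cam('wrist');print(o['position'],o['time'],o['joint_velocities'].round(3))
W=np.eye(4);W[:3,:3]=R.from_quat(o['tool_rot']).as_matrix();W[:3,3]=o['position'];T=W@np.array(c['T_tool_cam'])
f=c['frame'];cv2.imwrite('pics/w1.png',f[:,:,::-1]);g=cv2.cvtColor(f,cv2.COLOR_RGB2GRAY)
n,l,st,ce=cv2.connectedComponentsWithStats((g<50).astype(np.uint8))
for i in range(1,n):
    if st[i,4]>60: print(ce[i],st[i],ray(c,*ce[i],.08,T).round(4))
```

```text
[0.55314885 0.17587485 0.19911891] 1.8167 [ 0.01  -0.036 -0.044 -0.001  0.009 -0.001]
[260.39330544 250.23849372] [250 234  20  30 478] [0.5858 0.1422 0.08  ]
[299.43010753 250.40860215] [291 234  20  30 465] [0.5997 0.1744 0.08  ]
[ 13.         251.08383234] [  0 237  30  27 668] [ 0.499  -0.0635  0.08  ]
[545.90502035 251.31478969] [530 237  30  28 737] [0.6871 0.3771 0.08  ]
[367.64255635 280.28375031] [ 293  238  143   84 8074] [0.6518 0.221  0.08  ]
[211.06091058 292.12797375] [ 152  240  116   82 4876] [0.6062 0.0826 0.08  ]
[279.00736924 372.24559218] [    0   293   560   127 47359] [0.7138 0.1055 0.08  ]
```

View pics/w1.png

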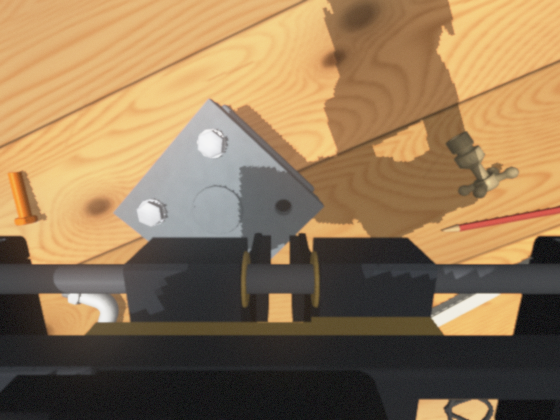

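The wrist view shows the empty hole at (283,207), directly in front of the fingertips at (280,240). I'll check it numerically and get the shift to the bolt.

Run:
```python
from h import *
o=robot.get_obs();c=cam('wrist')
W=np.eye(4);M=W[:3,:3]=R.from_quat(o['tool_rot']).as_matrix();W[:3,3]=o['position'];T=W@np.array(c['T_tool_cam'])
p=ray(c,283,207,.08,T);print('hole',p,'move cm',M.T@(np.r_[p[:2],.124]-o['position'])*100)
print(o['position'],'hole->bolt cm',M.T@(np.array([.464,-.183,0])-[.555,.1765,0])*100)
```

```text
hole [0.55857228 0.17695305 0.08      ] move cm [-0.38552473  0.24542555  7.64883232]
[0.55427502 0.17623255 0.20050075] hole->bolt cm [-5.78801977e+00 -3.66293624e+01  3.36870650e-02]
```

{"fn": "move_arm", "kwargs": {"commands": [{"hand": 1, "travel": [-0.1, 0.1, 1.5], "twist": [0, 0, 0]}, {"hand": 1, "travel": [0, 0, 2], "twist": [0, 0, 0]}, {"hand": 1, "travel": [0, 0, 2], "twist": [0, 0, 0]}, {"hand": 1, "travel": [0, 0, 1.5], "twist": [0, 0, 0]}, {"hand": 1, "travel": [0, 0, 0.6], "twist": [0, 0, 0]}]}}

```text
time: 2.33
position: [0.5559, 0.177, 0.1245]
tool_rot: [0.201, 0.98, -0.0, -0.001]
ft_force: [-0.1, -0.3, 0.2]
grip_width: 0.0103
grip_force: 0.0
```

{"fn": "move_arm", "kwargs": {"commands": [{"hand": 1, "travel": [0, 0, 0], "twist": [0, 0, 0]}, {"hand": 1, "travel": [0, 0, 0], "twist": [0, 0, 0]}, {"hand": 1, "travel": [0, 0, 0], "twist": [0, 0, 0]}, {"hand": 1, "travel": [0, 0, 0], "twist": [0, 0, 0]}, {"hand": 1, "travel": [0, 0, 0], "twist": [0, 0, 0]}]}}

```text
time: 2.75
position: [0.5572, 0.1767, 0.1264]
tool_rot: [0.201, 0.98, 0.0, 0.001]
ft_force: [0.0, 0.2, 0.2]
grip_width: 0.0101
grip_force: 0.0
```

{"fn": "move_arm", "kwargs": {"commands": [{"hand": 1, "travel": [0, 0, 0], "twist": [0, 0, 0]}, {"hand": 1, "travel": [0, 0, 0], "twist": [0, 0, 0]}, {"hand": 1, "travel": [0, 0, 0], "twist": [0, 0, 0]}, {"hand": 1, "travel": [0, 0, 0], "twist": [0, 0, 0]}, {"hand": 1, "travel": [0, 0, 0], "twist": [0, 0, 0]}]}}

```text
time: 3.17
position: [0.5565, 0.1765, 0.1252]
tool_rot: [0.201, 0.98, -0.0, -0.0]
ft_force: [0.3, 0.3, -0.0]
grip_width: 0.0098
grip_force: 0.0
```

{"fn": "move_arm", "kwargs": {"commands": [{"hand": 1, "travel": [0, 0, 0], "twist": [0, 0, 0]}, {"hand": 1, "travel": [0, 0, 0], "twist": [0, 0, 0]}, {"hand": 1, "travel": [0, 0, 0], "twist": [0, 0, 0]}, {"hand": 1, "travel": [0, 0, 0], "twist": [0, 0, 0]}, {"hand": 1, "travel": [0, 0, 0], "twist": [0, 0, 0]}]}}

```text
time: 3.58
position: [0.5564, 0.1766, 0.1252]
tool_rot: [0.201, 0.98, -0.0, -0.0]
ft_force: [-0.1, -0.3, -0.2]
grip_width: 0.0098
grip_force: 0.0
```

{"fn": "move_arm", "kwargs": {"commands": [{"hand": 1, "travel": [0, 0, 0], "twist": [0, 0, 0]}, {"hand": 1, "travel": [0, 0, 0], "twist": [0, 0, 0]}, {"hand": 1, "travel": [0, 0, 0], "twist": [0, 0, 0]}, {"hand": 1, "travel": [0, 0, 0], "twist": [0, 0, 0]}, {"hand": 1, "travel": [0, 0, 0], "twist": [0, 0, 0]}]}}

```text
time: 4.0
position: [0.5565, 0.1766, 0.1252]
tool_rot: [0.201, 0.98, -0.0, -0.0]
ft_force: [0.1, -0.9, 0.4]
grip_width: 0.0099
grip_force: 0.0
```

{"fn": "move_arm", "kwargs": {"commands": [{"hand": 1, "travel": [0, 0, 0], "twist": [0, 0, 0]}, {"hand": 1, "travel": [0, 0, 0], "twist": [0, 0, 0]}, {"hand": 1, "travel": [0, 0, 0], "twist": [0, 0, 0]}, {"hand": 1, "travel": [0, 0, 0], "twist": [0, 0, 0]}, {"hand": 1, "travel": [0, 0, 0], "twist": [0, 0, 0]}]}}

```text
time: 4.42
position: [0.5565, 0.1766, 0.1252]
tool_rot: [0.201, 0.98, 0.0, -0.0]
ft_force: [-0.5, 0.5, 0.8]
grip_width: 0.01
grip_force: 0.0
```

{"fn": "move_arm", "kwargs": {"commands": [{"hand": 1, "travel": [0, 0, -1], "twist": [0, 0, 0]}, {"hand": 1, "travel": [0, 0, -2], "twist": [0, 0, 0]}, {"hand": 1, "travel": [0, 0, -2.5], "twist": [0, 0, 0]}, {"hand": 1, "travel": [0, 0, -2], "twist": [0, 0, 0]}, {"hand": 1, "travel": [0, 0, -0.5], "twist": [0, 0, 0]}]}}

```text
time: 4.83
position: [0.5587, 0.177, 0.2094]
tool_rot: [0.201, 0.98, 0.001, 0.004]
ft_force: [0.1, 0.3, 0.8]
grip_width: 0.0101
grip_force: 0.0
```

{"fn": "move_arm", "kwargs": {"commands": [{"hand": 1, "travel": [-0.2, -1.2, 0], "twist": [0, 0, 0]}, {"hand": 1, "travel": [-0.4, -2.5, 0], "twist": [0, 0, 0]}, {"hand": 1, "travel": [-0.4, -2.5, 0], "twist": [0, 0, 0]}, {"hand": 1, "travel": [-0.4, -2.5, 0], "twist": [0, 0, 0]}, {"hand": 1, "travel": [-0.4, -2.5, 0], "twist": [0, 0, 0]}]}}

```text
time: 5.25
position: [0.527, 0.065, 0.2038]
tool_rot: [0.201, 0.98, -0.0, -0.002]
ft_force: [1.0, -0.9, -0.1]
grip_width: 0.0101
grip_force: 0.0
```

{"fn": "move_arm", "kwargs": {"commands": [{"hand": 1, "travel": [-0.4, -2.5, 0], "twist": [0, 0, 0]}, {"hand": 1, "travel": [-0.4, -2.5, 0], "twist": [0, 0, 0]}, {"hand": 1, "travel": [-0.4, -2.5, 0], "twist": [0, 0, 0]}, {"hand": 1, "travel": [-0.4, -2.5, 0], "twist": [0, 0, 0]}, {"hand": 1, "travel": [-0.4, -2.5, 0], "twist": [0, 0, 0]}]}}

```text
time: 5.67
position: [0.496, -0.0576, 0.2039]
tool_rot: [0.201, 0.98, 0.0, -0.002]
ft_force: [-0.1, 0.8, -0.6]
grip_width: 0.01
grip_force: 0.0
```

{"fn": "move_arm", "kwargs": {"commands": [{"hand": 1, "travel": [-0.4, -2.5, 0], "twist": [0, 0, 0]}, {"hand": 1, "travel": [-0.4, -2.5, 0], "twist": [0, 0, 0]}, {"hand": 1, "travel": [-0.4, -2.5, 0], "twist": [0, 0, 0]}, {"hand": 1, "travel": [-0.4, -2.5, 0], "twist": [0, 0, 0]}, {"hand": 1, "travel": [-0.3, -2, 0], "twist": [0, 0, 0]}]}}

```text
time: 6.08
position: [0.4662, -0.1757, 0.2039]
tool_rot: [0.202, 0.979, 0.0, -0.001]
ft_force: [-0.1, -0.4, 0.4]
grip_width: 0.0103
grip_force: 0.0
```

{"fn": "move_arm", "kwargs": {"commands": [{"hand": 1, "travel": [0, -1, 0], "twist": [0, 0, 0]}, {"hand": 1, "travel": [0, 0, 0], "twist": [0, 0, 0]}, {"hand": 1, "travel": [0, 0, 0], "twist": [0, 0, 0]}, {"hand": 1, "travel": [0, 0, 0], "twist": [0, 0, 0]}]}}

```text
time: 6.42
position: [0.4638, -0.1821, 0.2048]
tool_rot: [0.201, 0.98, 0.001, -0.001]
ft_force: [0.7, 0.1, -0.6]
grip_width: 0.0102
grip_force: 0.0
```

Run:
```python
from h import *
o=robot.get_obs();c=cam('wrist')
W=np.eye(4);M=W[:3,:3]=R.from_quat(o['tool_rot']).as_matrix();W[:3,3]=o['position'];T=W@np.array(c['T_tool_cam'])
f=c['frame'];cv2.imwrite('pics/w2.png',f[:,:,::-1])
print(o['position'],o['time'],M.T@(np.array([.464,-.183,.065])-o['position'])*100)
for x in((.464,-.183),(.4905,-.1735),(.4365,-.1905)):
    q=np.linalg.inv(T)@[*x,.009,1]; print(c['f']*q[:2]/q[2]+[c['cx'],c['cy']])
```

```text
[ 0.46382921 -0.18207841  0.20478656] 6.4167 [-0.07503074 -0.08845177 13.97848945]
[279.28950623 185.54767307]
[296.48038955 203.68600859]
[262.87377156 165.26607912]
```

View pics/w2.png

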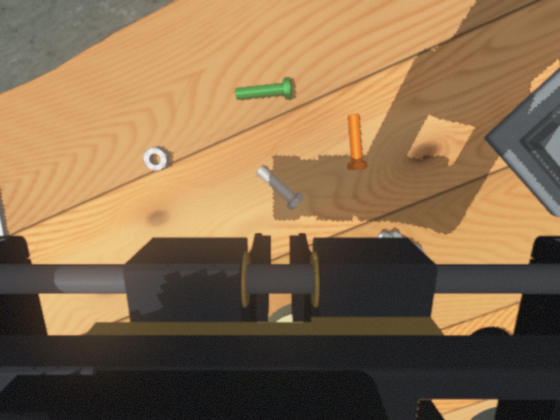

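The wrist view shows the steel bolt from (258,168) to (300,205), matching the predicted centre (279,186). I'll descend 14 cm and hold.

{"fn": "move_arm", "kwargs": {"commands": [{"hand": 1, "travel": [0, 0, 1.5], "twist": [0, 0, 0]}, {"hand": 1, "travel": [0, 0, 2.5], "twist": [0, 0, 0]}, {"hand": 1, "travel": [0, 0, 2.5], "twist": [0, 0, 0]}, {"hand": 1, "travel": [0, 0, 2.5], "twist": [0, 0, 0]}, {"hand": 1, "travel": [0, 0, 2], "twist": [0, 0, 0]}]}}

```text
time: 6.88
position: [0.4642, -0.1816, 0.0939]
tool_rot: [0.2, 0.98, 0.0, -0.0]
ft_force: [0.7, 0.2, 0.1]
grip_width: 0.0101
grip_force: 0.0
```

{"fn": "move_arm", "kwargs": {"commands": [{"hand": 1, "travel": [0, 0, 1.5], "twist": [0, 0, 0]}, {"hand": 1, "travel": [0, 0, 1], "twist": [0, 0, 0]}, {"hand": 1, "travel": [0, 0, 0.4], "twist": [0, 0, 0]}, {"hand": 1, "travel": [0, 0, 0], "twist": [0, 0, 0]}, {"hand": 1, "travel": [0, 0, 0], "twist": [0, 0, 0]}]}}

```text
time: 7.3
position: [0.4648, -0.183, 0.0667]
tool_rot: [0.201, 0.98, -0.0, 0.0]
ft_force: [0.4, 0.2, 0.3]
grip_width: 0.01
grip_force: 0.0
```

{"fn": "move_arm", "kwargs": {"commands": [{"hand": 1, "travel": [0, 0, 0], "twist": [0, 0, 0]}, {"hand": 1, "travel": [0, 0, 0], "twist": [0, 0, 0]}, {"hand": 1, "travel": [0, 0, 0], "twist": [0, 0, 0]}, {"hand": 1, "travel": [0, 0, 0], "twist": [0, 0, 0]}, {"hand": 1, "travel": [0, 0, 0], "twist": [0, 0, 0]}]}}

```text
time: 7.72
position: [0.4645, -0.1834, 0.0667]
tool_rot: [0.201, 0.98, -0.0, 0.0]
ft_force: [1.3, 0.4, 0.2]
grip_width: 0.0103
grip_force: 0.0
```

{"fn": "move_arm", "kwargs": {"commands": [{"hand": 1, "travel": [0, 0, 0], "twist": [0, 0, 0]}, {"hand": 1, "travel": [0, 0, 0], "twist": [0, 0, 0]}, {"hand": 1, "travel": [0, 0, 0], "twist": [0, 0, 0]}, {"hand": 1, "travel": [0, 0, 0], "twist": [0, 0, 0]}, {"hand": 1, "travel": [0, 0, 0], "twist": [0, 0, 0]}]}}

```text
time: 8.13
position: [0.4643, -0.1832, 0.0662]
tool_rot: [0.201, 0.98, 0.0, -0.0]
ft_force: [0.4, 0.4, -0.9]
grip_width: 0.0099
grip_force: 0.0
```

{"fn": "move_arm", "kwargs": {"commands": [{"hand": 1, "travel": [0, 0, 0], "twist": [0, 0, 0]}, {"hand": 1, "travel": [0, 0, 0], "twist": [0, 0, 0]}, {"hand": 1, "travel": [0, 0, 0], "twist": [0, 0, 0]}, {"hand": 1, "travel": [0, 0, 0], "twist": [0, 0, 0]}, {"hand": 1, "travel": [0, 0, 0], "twist": [0, 0, 0]}]}}

```text
time: 8.55
position: [0.4643, -0.1832, 0.0662]
tool_rot: [0.201, 0.98, -0.0, -0.0]
ft_force: [-0.2, -0.6, -0.6]
grip_width: 0.0101
grip_force: 0.0
```

{"fn": "move_arm", "kwargs": {"commands": [{"hand": 1, "travel": [0, 0, 0], "twist": [0, 0, 0]}, {"hand": 1, "travel": [0, 0, 0], "twist": [0, 0, 0]}, {"hand": 1, "travel": [0, 0, 0], "twist": [0, 0, 0]}, {"hand": 1, "travel": [0, 0, 0], "twist": [0, 0, 0]}, {"hand": 1, "travel": [0, 0, 0], "twist": [0, 0, 0]}]}}

```text
time: 8.97
position: [0.4643, -0.1832, 0.0663]
tool_rot: [0.201, 0.98, -0.0, 0.0]
ft_force: [-0.2, -0.7, -1.3]
grip_width: 0.01
grip_force: 0.0
```

{"fn": "move_arm", "kwargs": {"commands": [{"hand": 1, "travel": [0, 0, 0], "twist": [0, 0, 0]}, {"hand": 1, "travel": [0, 0, 0], "twist": [0, 0, 0]}, {"hand": 1, "travel": [0, 0, 0], "twist": [0, 0, 0]}, {"hand": 1, "travel": [0, 0, 0], "twist": [0, 0, 0]}, {"hand": 1, "travel": [0, 0, 0], "twist": [0, 0, 0]}]}}

```text
time: 9.38
position: [0.4643, -0.1832, 0.0663]
tool_rot: [0.201, 0.98, -0.0, 0.0]
ft_force: [0.2, 0.2, -0.4]
grip_width: 0.0103
grip_force: 0.0
```

{"fn": "move_arm", "kwargs": {"commands": [{"hand": 1, "travel": [0, 0, -1.5], "twist": [0, 0, 0]}, {"hand": 1, "travel": [0, 0, -3], "twist": [0, 0, 0]}, {"hand": 1, "travel": [0, 0, -3], "twist": [0, 0, 0]}, {"hand": 1, "travel": [0, 0, -3], "twist": [0, 0, 0]}, {"hand": 1, "travel": [0, 0, -3], "twist": [0, 0, 0]}]}}

```text
time: 9.8
position: [0.4639, -0.1829, 0.2025]
tool_rot: [0.201, 0.98, 0.0, -0.0]
ft_force: [0.9, -1.3, -0.4]
grip_width: 0.0096
grip_force: 0.0
```

{"fn": "move_arm", "kwargs": {"commands": [{"hand": 1, "travel": [0, 0, -2], "twist": [0, 0, 0]}, {"hand": 1, "travel": [0, 0, -1], "twist": [0, 0, 0]}, {"hand": 1, "travel": [0, 0, 0], "twist": [0, 0, 0]}, {"hand": 1, "travel": [0, 0, 0], "twist": [0, 0, 0]}, {"hand": 1, "travel": [0, 0, 0], "twist": [0, 0, 0]}]}}

```text
time: 10.22
position: [0.4636, -0.1827, 0.2303]
tool_rot: [0.201, 0.98, 0.0, -0.001]
ft_force: [0.9, 0.2, 0.3]
grip_width: 0.01
grip_force: 0.0
```

```bash
python3 -c "
from rig import robot
print(robot.get_obs()['position']);print(robot.hand_in())"
```

```text
[ 0.46362709 -0.18271152  0.23031911]
the job is handed in; nothing more can be done
None
```

I pointed at the empty hole and then at the larger steel bolt, about 2 s each with the fingertips about 2.6 cm above, with no sign of contact; I then raised the fingertips to about 21 cm and handed the job in at about 10 s (no verdict was returned).

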